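# Strip the roll set off the overhung shaft of a ring-rolling head

## Robot

A 6-joint arm with a two-finger parallel gripper is mounted at the origin on the work surface. World frame = base frame: x ahead of the robot, y to its left, z up, the work surface at z = 0. Lengths are in mm, angles in rad, forces in N, time in s.
With the tool pointing down it reaches from about 400 to 825 mm from the base axis. Payload 7 kg.
Tool frame: the origin (TCP) lies at the very end of the fingers, on their centre line; the grasp point (between the pads) lies 19 mm behind it; z points along the fingers, y is the line along which they close (so a half turn about z gives the same grasp; the last joint's range is limited). The gripper opens to 85 mm and grips with 20 to 120 N. Pads are 22 mm wide; open, the fingers measure 114 mm over their backs; the gripper's body (76 mm by 85 mm) begins 54 mm behind the grasp point. The pads swing forward as they close: fully open they stand 13 mm farther back than shut.
Start: joints at [-1.036, 0.359, 0.012, 0, -1.224, -0.288], TCP at [164.878, -654.531, 210.202] pointing down, gripper open.
Joint ranges: [-3.07, 3.07], [-1.43, 2.12], [-1.02, 1.25], [-3.03, 1.67], [-3.05, -0], [-3.03, 3.03]. Speed limits (rad/s): [2.39, 2.39, 3.01, 3.14, 3.14, 3.14].

## Interface

Orientations are given as a unit quaternion [x, y, z, w].
In Python, from cell import bot gives the robot as it stands.
- The arm moves only by the shell command python3 -m crank 'ROWS' [FORCE]. ROWS is JSON, a list of rows, each a list of 3 entries, a list of its own where there are three numbers: the shift along the tool's x, y, z in m, then the turn, a rotation vector about the tool's x, y, z in degrees, then the opening, from 0 (shut) to 1 (fully open). In form: [[[tx, ty, tz], [wx, wy, wz], claw], ...]. A call has 1 to 20 rows; each row is the pose to reach, as a shift and turn from the pose commanded when the call began, along the tool's axes at that moment; what a row does not reach only later rows make up. A row lasts 1/8 s, in which the tool goes at most 62.5 mm and 10.7 degrees, less where a joint would pass 70% of its speed; a pose out of reach is approached as far as the arm can. A call with a gripper value outside its range is refused whole. The fingers move at their own pace and stop on an object; FORCE is the grip in N (left out, the last holds). Time passes only in rows, so rows that repeat a pose let the fingers close. It gives the time, the measured TCP pose, the force, the opening and the grip force at its end, in the units of the state.
- bot.state(): the state, without advancing time (a new reading comes with each control period).
- bot.grab_frame(name): name is "scene" or "top"; returns (picture, depth): 480x640x3 uint8, blue, green, red; 480x640 float32, mm along the optical axis (not along the pixel's ray), 0 where there is no reading.
- bot.camera_info(name): a dict with "fx", "fy", "cx", "cy" (pixels), "R" (3x3) and "t" (3): a world point X has camera coordinates R X + t. Camera axes: x right, y down, z forward; pixel columns grow to the right and rows downward; lengths in mm; the calibration is good to about 2 mm. A picture is of the moment at which its call begins. camera_info takes no time and is no camera call.
- bot.finish_job(): hands the job in; it is judged then, once.
Trained networks look in the newest picture that a camera, given by its name, has taken for a name from the list of things; names that differ only in an ending like _2 or _b are one class to them, and where a whole thing is asked for, a point or a joint stands for the part that bears it (a point fixed in the world has none). Each returns a list of dicts, best first, with "conf" (0 to 1); they miss things now and then, are a little off and sometimes report something else, mostly with a low value. They report only what shows in the picture. A call takes as long as a camera call. They do not tell look-alikes from the thing itself.
- bot.spot_in(camera, name): "xyz" ([x, y, z] in mm, in the coordinates of the camera as it stood for that picture, good to about 4 mm: the middle of the surface that is visible of it).
- bot.cut_out(camera, name): "pixels" (480x640 bool, what is visible of it).
The state is a dict: "clock": time; "q": joint angles; "qd": joint speeds; "joint_torque": joint torques, N m; "eef_pos": TCP position; "ee_rot": TCP orientation; "force": force on the tool from outside, world axes, zero at the start; "wrist_torque": the same for the moment, N m; "grip_width": finger opening in mm; "gripper_force": force on a finger pad.
Only numpy, scipy, OpenCV 4.12 (cv2) and the standard library are available. Lean on these libraries where they do the work, as an engineer would, in place of code of your own. Each camera call takes 0.05 s, during which the arm holds its last target. There are 200 camera calls.

## Task

The wire-ring roll head is being changed over: strip its shaft, one part at a time. Slide the black stop collar off the end of the shaft first and lay it in the black-lined V-block, then draw off the red pressure roll, the blue grooved forming roll and the brass spacer in the order they come and lay each in the V-block lined in its own colour (brass goes in the yellow one), seated in the V with its bore along the V and about midway along the block. Drop nothing on the bench, and do not knock over or shift the water bottle.

Things in the scene. Friction and masses are not known exactly. Their poses are not given: they have to be found in the camera images.
- roll_head: green cast headstock with a fixed level steel shaft, 20 mm diameter, axis 150 mm above the bench. Origin: on the bench under the shaft's axis, in the casting's front face; the shaft points along -x, free end at x = -190 mm. Casting up to 190 mm high, behind x = -24 mm. Parts on the shaft: collar outermost (centre at about x = -168 mm), then rolls and spacer in any order at about -131, -93, -55 mm.
- collar: black stop collar with a small bright screw in its rim, 46 mm in diameter, 20 mm wide, about 170 g; the screw is already slack, so it slides freely. Ring with a 25 mm through bore along its x axis; origin at its centre (middle of its width, on its axis). At the start it hangs loose on the shaft, its centre 2.5 mm below the shaft's axis.
- pressure_roll: red urethane-tyred pressure roll on a steel hub, 58 mm in diameter, 26 mm wide, about 250 g. Ring with a 25 mm through bore along its x axis; origin at its centre (middle of its width, on its axis). At the start it hangs loose on the shaft, its centre 2.5 mm below the shaft's axis.
- forming_roll: blue nylon forming roll with a groove round its middle and a steel bush, 54 mm in diameter, 26 mm wide, about 120 g. Ring with a 25 mm through bore along its x axis; origin at its centre (middle of its width, on its axis). At the start it hangs loose on the shaft, its centre 2.5 mm below the shaft's axis.
- spacer: brass spacer, plain, 48 mm in diameter, 26 mm wide, about 270 g. Ring with a 25 mm through bore along its x axis; origin at its centre (middle of its width, on its axis). At the start it hangs loose on the shaft, its centre 2.5 mm below the shaft's axis.
- black_block: grey steel V-block with black lining in its V, bolted down: place of the stop collar, whose centre then stands 62 mm above the bench. Foot 54 (x) x 74 (y) x 10 mm; the V runs along x (54 mm long), is 34 mm wide across its tops (y), vertex line 35 mm above the bench, faces rising outwards at 30 degrees to 45 mm. Origin: centre of its underside, on the bench; z up.
- red_block: grey steel V-block with red lining in its V, bolted down: place of the pressure roll, whose centre then stands 68 mm above the bench. Foot 54 (x) x 74 (y) x 10 mm; the V runs along x (54 mm long), is 34 mm wide across its tops (y), vertex line 35 mm above the bench, faces rising outwards at 30 degrees to 45 mm. Origin: centre of its underside, on the bench; z up.
- blue_block: grey steel V-block with blue lining in its V, bolted down: place of the forming roll, whose centre then stands 66 mm above the bench. Foot 54 (x) x 74 (y) x 10 mm; the V runs along x (54 mm long), is 34 mm wide across its tops (y), vertex line 35 mm above the bench, faces rising outwards at 30 degrees to 45 mm. Origin: centre of its underside, on the bench; z up.
- yellow_block: grey steel V-block with yellow lining in its V, bolted down: place of the brass spacer, whose centre then stands 63 mm above the bench. Foot 54 (x) x 74 (y) x 10 mm; the V runs along x (54 mm long), is 34 mm wide across its tops (y), vertex line 35 mm above the bench, faces rising outwards at 30 degrees to 45 mm. Origin: centre of its underside, on the bench; z up.
- water_bottle: clear plastic water bottle with a white cap, 64 mm in diameter, 200 mm tall, standing loose on the bench; origin at the centre of its underside, z up. A bystander, not to be disturbed.
Mind the look-alikes: they are no part of the job. Of the things like the pressure_roll, leave any that is turquoise; of the rest the larger one is meant.

How it is judged:
By the outcome, as a careful person would: the job done as asked, in the order asked, and still so for the second after the job is handed in, with the robot touching nothing.
It also fails if it takes over 106 s, if anything falls off the work surface, if the arm or the gripper's body presses on something with over 40 N, if the wrist force passes 120 N, or if a joint passes its speed limit or range.

## Working session

There is one attempt and no reset: what is moved stays moved. The work goes in short steps, Python scripts to look and compute and a shell command to move; the robot and the scene stay as the last step left them, time stands still between calls to the robot, and variables do not carry over. Pictures are saved under pics/ and viewed, at most 14 in all, crops included, and the job is handed in when it is done.

```bash
mkdir -p pics; ls; python3 - <<'E'
from cell import bot
import cv2
for n in ("scene","top"):
    p,d=bot.grab_frame(n); cv2.imwrite(f"pics/{n}0.png",p); 
    import numpy as np; np.save(f"pics/{n}0.npy",d)
    c=bot.camera_info(n); print(n,c)
print(bot.state())
E
```

```text
pics
scene {'fx': 519.9333947885793, 'fy': 519.9333947885793, 'cx': 312.84619823531705, 'cy': 233.89904853999698, 'R': array([[-0.17539349,  0.98448251,  0.00559529],
       [ 0.71246102,  0.13084889, -0.68940399],
       [-0.67943831, -0.11693055, -0.72435546]]), 't': array([ 163.6205957 , -324.6433496 , 1446.07371444])}
top {'fx': 437.8793188433328, 'fy': 437.8793188433328, 'cx': 321.6513908224931, 'cy': 241.23290931226384, 'R': array([[ 0.00825218, -0.99990915, -0.01065816],
       [-0.99634363, -0.00731542, -0.08512262],
       [ 0.08503691,  0.01132164, -0.99631348]]), 't': array([-82.21468815, 569.72340308, 930.03545385])}
{'clock': 0.1, 'q': array([-1.03593108e+00,  3.59280360e-01,  1.11378729e-02, -3.12055186e-04,
       -1.22408679e+00, -2.88092451e-01]), 'qd': array([ 0.0003142 , -0.00039496,  0.00189947, -0.00189849, -0.00103678,
        0.00041299]), 'joint_torque': array([-1.85185163e-03, -5.84765625e+01,  2.94105345e+01,  6.95460185e+00,
       -3.23257962e-03, -7.28106045e-06]), 'eef_pos': array([ 164.73891882, -654.10800841,  209.37384027]), 'ee_rot': array([-1.23020809e-01,  9.92403822e-01,  7.15346749e-04, -1.52104621e-04]), 'force': array([-0.13550602, -0.44535268,  0.7280828 ]), 'wrist_torque': array([ 0.04642286, -0.00986742,  0.02662666]), 'gripper_force': 0.0, 'grip_width': 85.44975817671988}
```

View pics/scene0.png

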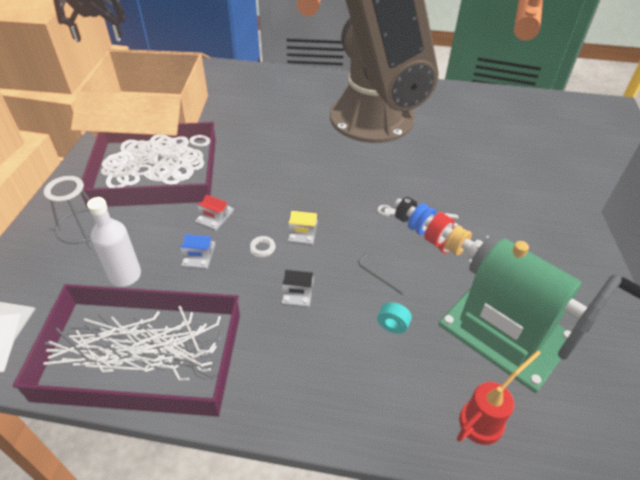

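View pics/top0.png

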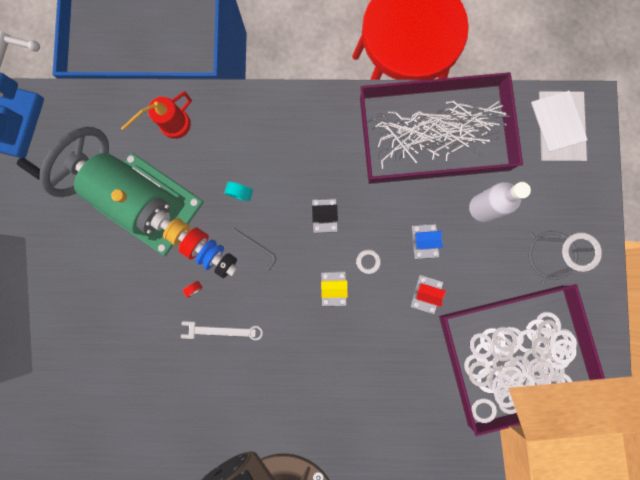

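The scene picture shows the headstock at right (510,310), with black, blue, red and brass parts on the shaft (405,208 → 458,240). The top picture shows the order from the free end: black (227,266), blue (209,254), red (193,242), brass (176,230). The V-blocks are black (325,214), yellow (334,290), blue (428,240) and red (430,295), with the bottle at (490,205).

Candidates for the pressure roll, in top-picture pixels: red on the shaft (193,242), small red on the bench (192,289), turquoise (238,190). The one on the shaft fits: it is the larger red one and it is mounted. I'll confirm it in a crop.

```bash
cat > h.py <<'E'
import numpy as np, cv2
from cell import bot
def cloud(cam,d,mask):
    c=bot.camera_info(cam); v,u=np.nonzero(mask&(d>0)); z=d[v,u]
    P=np.stack([(u-c["cx"])/c["fx"]*z,(v-c["cy"])/c["fy"]*z,z],1)
    return (P-c["t"])@c["R"]
def proj(cam,X):
    c=bot.camera_info(cam); p=np.asarray(X)@c["R"].T+c["t"]
    return np.stack([p[...,0]/p[...,2]*c["fx"]+c["cx"],p[...,1]/p[...,2]*c["fy"]+c["cy"]],-1)
E
python3 - <<'E'
from h import *
import pickle
R={}
for n in ("top","scene"):
    p,d=bot.grab_frame(n)
    for k in "collar pressure_roll forming_roll spacer black_block red_block blue_block yellow_block water_bottle roll_head".split():
        for i,r in enumerate(bot.cut_out(n,k)):
            if r["conf"]<.3: continue
            P=cloud(n,d,r["pixels"]); R[n,k,i]=(r["pixels"],P)
            v,u=np.nonzero(r["pixels"]); print(n,k,i,round(r["conf"],2),"px",int(u.mean()),int(v.mean()),len(u),np.round(np.median(P,0)),np.round(P.max(0)))
    pickle.dump((R,),open("m.pkl","wb"))
    if n=="top": cv2.imwrite("pics/crop1.png",cv2.resize(p[160:310,130:280],None,fx=4,fy=4,interpolation=cv2.INTER_CUBIC))
    if n=="top": cv2.imwrite("pics/crop2.png",cv2.resize(p[180:330,290:490],None,fx=4,fy=4,interpolation=cv2.INTER_CUBIC))
    np.save(f"pics/{n}d.npy",d); cv2.imwrite(f"pics/{n}d.png",p)
E
```

```text
top pressure_roll 0 0.95 px 238 191 375 [673. 101.  53.] [692. 132.  62.]
top pressure_roll 1 0.87 px 191 242 557 [555. 162. 171.] [583. 242. 180.]
top pressure_roll 2 0.54 px 192 288 186 [465. 199.  36.] [482. 218.  44.]
top forming_roll 0 0.79 px 208 254 484 [533. 131. 168.] [565. 205. 178.]
top spacer 0 0.59 px 175 230 392 [577. 194. 167.] [600. 217. 175.]
top black_block 0 0.88 px 324 215 805 [626. -83.  36.] [667. -55.  49.]
top red_block 0 0.97 px 427 294 906 [ 457. -306.   28.] [ 499. -273.   49.]
top blue_block 0 0.82 px 426 240 881 [ 571. -304.   32.] [ 613. -277.   49.]
top yellow_block 0 0.74 px 333 288 838 [ 467. -105.   35.] [504. -77.  49.]
top water_bottle 0 0.7 px 498 200 1579 [ 642. -422.  131.] [ 679. -403.  203.]
top water_bottle 1 0.53 px 192 242 546 [554. 161. 171.] [583. 230. 180.]
top roll_head 0 0.81 px 120 189 9403 [656. 300. 173.] [810. 568. 231.]
scene collar 0 0.54 px 403 208 331 [526.  97. 162.] [539. 126. 175.]
scene pressure_roll 0 0.95 px 437 228 615 [571. 159. 165.] [587. 218. 180.]
scene pressure_roll 1 0.87 px 393 317 778 [688. 104.  45.] [701. 133.
[... 211 characters left out ...]
6. 238. 174.]
scene black_block 0 0.71 px 296 287 1038 [648. -83.  33.] [672. -56.  48.]
scene black_block 1 0.68 px 301 227 831 [ 486. -105.   31.] [511. -78.  49.]
scene red_block 0 0.85 px 212 212 853 [ 473. -307.   27.] [ 503. -275.   49.]
scene red_block 1 0.49 px 521 307 14802 [690. 300. 144.] [786. 562. 231.]
scene blue_block 0 0.76 px 196 251 984 [ 591. -303.   30.] [ 615. -278.   48.]
scene yellow_block 0 0.81 px 301 227 855 [ 486. -104.   30.] [511. -78.  49.]
scene water_bottle 0 0.61 px 112 245 2679 [ 668. -425.  107.] [ 686. -404.  203.]
scene roll_head 0 0.9 px 521 308 14558 [690. 300. 143.] [815. 569. 231.]
scene roll_head 1 0.6 px 420 217 510 [548. 128. 163.] [571. 155. 177.]
```

View pics/crop1.png

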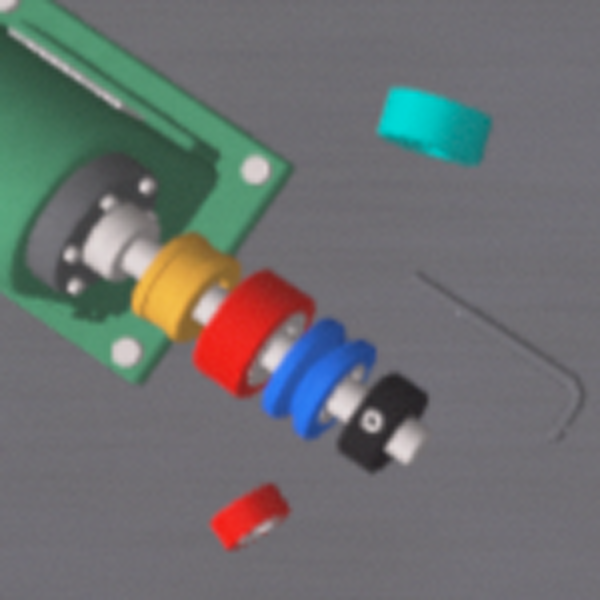

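The crop confirms it: the mounted red roll at (255,333) in the crop is clearly larger than the bench one at (250,515), and turquoise is at (435,125). Next I fit the shaft and block poses.

```bash
cat > fit.py <<'E'
from h import *
import pickle
from scipy.optimize import least_squares as LS
R,=pickle.load(open("m.pkl","rb"))
sel={"top":{"pressure_roll":1,"forming_roll":0,"spacer":0},"scene":{"collar":0,"pressure_roll":0,"forming_roll":0,"spacer":0}}
rad=dict(collar=23,pressure_roll=29,forming_roll=27,spacer=24)
for cam in sel:
    parts=[(k,R[cam,k,i][1]) for k,i in sel[cam].items()]
    def res(p,sep=False):
        a=np.array([np.cos(p[2]),np.sin(p[2])]); o=[]
        for k,P in parts:
            P=P[(P[:,2]>145)]
            lat=-(P[:,0]-p[0])*a[1]+(P[:,1]-p[1])*a[0]
            o.append(np.hypot(lat,P[:,2]-p[3])-rad[k])
        return np.concatenate(o)
    s=LS(res,[560,160,1.0,147.5],loss="soft_l1",f_scale=1.)
    # p0: choose foot so that axial coordinate referenced
    p=s.x; a=np.array([np.cos(p[2]),np.sin(p[2])])
    print(cam,"axis pt",p.round(2),"yaw deg",np.degrees(p[2]).round(2),"med|r|",np.median(abs(s.fun)).round(2))
    for k,P in parts:
        P=P[P[:,2]>140]; ax=(P[:,:2]-p[:2])@a; lat=-(P[:,0]-p[0])*a[1]+(P[:,1]-p[1])*a[0]
        rim=abs(np.hypot(lat,P[:,2]-p[3])-rad[k])<3; lo,hi=np.percentile(ax[rim],[3,97]); m=(lo+hi)/2
        print("  ",k,"xy",(p[:2]+a*m).round(1),"width",round(hi-lo,1))
    for k in ("black","red","blue","yellow"):
        P=R[cam,k+"_block",0][1]; P=P[P[:,2]>32]
        def rb(q):
            v=-(P[:,0]-q[0])*np.sin(q[1])+(P[:,1]-med[1])*np.cos(q[1])-q[2]
            return P[:,2]-35-abs(v)*np.tan(np.pi/6)-q[3]
        med=np.median(P,0)
        best=None
        rr=cv2.minAreaRect(P[:,:2].astype(np.float32))
        for y0 in np.radians(np.arange(-90,90,15)):
            def rb(q):
                v=-(P[:,0]-med[0])*np.sin(q[0])+(P[:,1]-med[1])*np.cos(q[0])-q[1]
                return P[:,2]-35-abs(v)*np.tan(np.pi/6)-q[2]
            s=LS(rb,[y0,0,0],loss="soft_l1",f_scale=1.)
            if best is None or s.cost<best.cost: best=s
        th,off,dz=best.x; a=np.array([np.cos(th),np.sin(th)]); n=np.array([-a[1],a[0]])
        ax=(P[:,:2]-med[:2])@a; lo,hi=np.percentile(ax,[1.5,98.5]); lat=(P[:,:2]-med[:2])@n; l2,h2=np.percentile(lat,[1.5,98.5])
        print("  ",k,"c",(med[:2]+a*(lo+hi)/2+n*off).round(1),"yaw",np.degrees(th).round(1),"dz",round(dz,1),"len",round(hi-lo,1),"lat mid/off/wid",round((l2+h2)/2,1),round(off,1),round(h2-l2,1),"cost",round(best.cost/len(P),2),"rect",[np.round(t,1) for t in rr])
    q=R[cam,"water_bottle",0][1]; q=q[(q[:,2]<140)&(q[:,2]>20)]; print("  bottle",q[:,:2].min(0).round(),q[:,:2].max(0).round())
E
python3 fit.py
```

```text
top axis pt [588.29 216.15   0.98 147.16] yaw deg 56.33 med|r| 1.11
   pressure_roll xy [553.7 164.2] width 24.8
   forming_roll xy [532.7 132.8] width 25.1
   spacer xy [575.3 196.7] width 24.1
   black c [628.9 -83.1] yaw -87.4 dz 0.9 len 53.2 lat mid/off/wid -0.1 0.1 35.1 cost 0.96 rect [array([629.1, -83.2]), array([36.8, 54.5]), np.float64(3.6)]
   red c [ 457.6 -307. ] yaw 72.3 dz 0.7 len 51.9 lat mid/off/wid 0.9 0.7 35.0 cost 0.9 rect [array([ 457.4, -307.3]), array([53.6, 36.4]), np.float64(73.4)]
   blue c [ 573.4 -305.3] yaw 93.9 dz 0.9 len 52.5 lat mid/off/wid 0.4 0.4 35.4 cost 0.92 rect [array([ 573.4, -306.2]), array([36.4, 55.2]), np.float64(4.3)]
   yellow c [ 467.6 -104. ] yaw -90.1 dz 1.0 len 52.8 lat mid/off/wid 0.3 0.3 33.8 cost 0.77 rect [array([ 467.6, -104. ]), array([33.7, 53.4]), np.float64(0.5)]
  bottle [ 618. -465.] [ 679. -403.]
scene axis pt [578.23 197.3    0.98 147.05] yaw deg 56.36 med|r| 1.34
   collar xy [514.6 101.6] width 18.7
   pressure_roll xy [555.9 163.7] width 24.9
   forming_roll xy [534.9 132.2] width 25.3
   spacer xy [578.  196.9] width 24.6
   black c [633.1 -84.4] yaw -88.0 dz 0.2 len 53.1 lat mid/off/wid 2.3 3.1 35.2 cost 2.03 rect [array([632.1, -84.6]), array([37.5, 54.4]), np.float64(3.8)]
   red c [ 461.4 -309.4] yaw -106.9 dz -0.1 len 53.7 lat mid/off/wid 0.9 2.0 35.5 cost 2.06 rect [array([ 459.9, -309.1]), array([57.1, 38.6]), np.float64(76.6)]
   blue c [ 578.1 -306.9] yaw -87.0 dz -0.2 len 53.2 lat mid/off/wid 2.7 3.9 36.9 cost 2.19 rect [array([ 576.9, -307.5]), array([37.9, 55.8]), np.float64(3.8)]
   yellow c [ 473.1 -105.8] yaw -89.6 dz -0.7 len 52.9 lat mid/off/wid 2.1 4.1 36.5 cost 2.23 rect [array([ 470.7, -106.3]), array([39. , 54.9]), np.float64(1.5)]
  bottle [ 470. -591.] [ 686. -404.]
```

View pics/crop2.png

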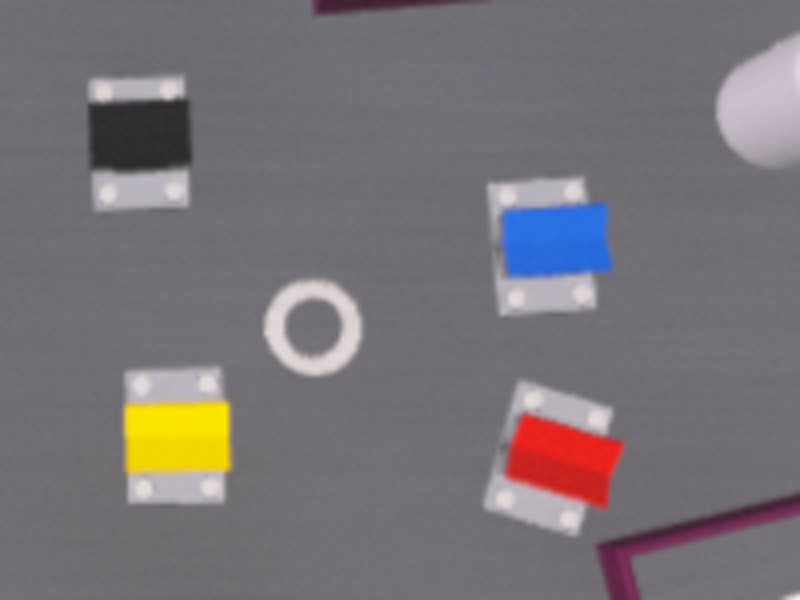

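Crop 2 shows the V linings: black (140,135), blue (555,240), yellow (178,437), red (563,460). The red V is turned by roughly 17°, the others run nearly along the image rows, i.e. world y. Averaging the two cameras gives the positions. Next I work out the first moves.

```bash
cat > go.py <<'E'
import sys
from h import *
from scipy.spatial.transform import Rotation as Ro
def T(yaw):
    c,s=np.cos(np.radians(yaw)),np.sin(np.radians(yaw))
    return Ro.from_matrix(np.array([[c,s,0],[s,-c,0],[0,0,-1]]))
s=bot.state(); R0=Ro.from_quat(s["ee_rot"]); p0=s["eef_pos"]
print("t",round(s["clock"],2),"pos",p0.round(1),"yaw",np.degrees(np.arctan2(*R0.as_matrix()[[1,0],0])).round(1),"F",s["force"].round(1),"w",round(s["grip_width"],1),"gf",round(s["gripper_force"],1))
for a in sys.argv[1:]:
    x,y,z,w=map(float,a.split(","))
    print(a,"->",(R0.inv().apply(np.array([x,y,z])-p0)/1000).round(4),np.degrees((R0.inv()*T(w)).as_rotvec()).round(1))
E
python3 go.py 513.5,101.7,240,236.35
```

```text
t 1.2 pos [ 164.9 -654.5  210.2] yaw -165.9 F [0.2 0.3 0.4] w 85.1 gf 0.0
513.5,101.7,240,236.35 -> [-0.5228  0.6481 -0.0298] [  0.    0.  -42.2]
```

```bash
python3 -m crank '[[[0,0.02,-0.03],[0,0,0],1],[[-0.5228,0.6481,-0.03],[0,0,-42.2],1],[[-0.5228,0.6481,-0.03],[0,0,-42.2],1],[[-0.5228,0.6481,-0.03],[0,0,-42.2],1],[[-0.5228,0.6481,-0.03],[0,0,-42.2],1],[[-0.5228,0.6481,-0.03],[0,0,-42.2],1],[[-0.5228,0.6481,-0.03],[0,0,-42.2],1],[[-0.5228,0.6481,-0.03],[0,0,-42.2],1],[[-0.5228,0.6481,-0.03],[0,0,-42.2],1],[[-0.5228,0.6481,-0.03],[0,0,-42.2],1],[[-0.5228,0.6481,-0.03],[0,0,-42.2],1],[[-0.5228,0.6481,-0.03],[0,0,-42.2],1],[[-0.5228,0.6481,-0.03],[0,0,-42.2],1],[[-0.5228,0.6481,-0.03],[0,0,-42.2],1],[[-0.5228,0.6481,-0.03],[0,0,-42.2],1],[[-0.5228,0.6481,-0.03],[0,0,-42.2],1],[[-0.5228,0.6481,-0.03],[0,0,-42.2],1],[[-0.5228,0.6481,-0.03],[0,0,-42.2],1]]' 40; python3 go.py 513.5,101.7,124,236.35
python3 - <<'E'
from h import *
a,_=bot.grab_frame("top"); b,_=bot.grab_frame("scene")
cv2.imwrite("pics/up1.png",np.hstack([cv2.resize(x,None,fx=2.66,fy=2.66) for x in (a[190:330,130:280],b[130:270,350:500])]))
E
```

```text
clock: 3.45
eef_pos: [513.2, 100.6, 240.7]
ee_rot: [-0.472, 0.882, 0.0, 0.0]
force: [0.1, -0.7, 0.1]
grip_width: 85.1
gripper_force: 0.0
t 3.45 pos [513.2 100.6 240.7] yaw -123.7 F [ 0.1 -0.7  0.1] w 85.1 gf 0.0
513.5,101.7,124,236.35 -> [-0.001   0.0004  0.1167] [-0.   0.  -0.1]
```

View pics/up1.png

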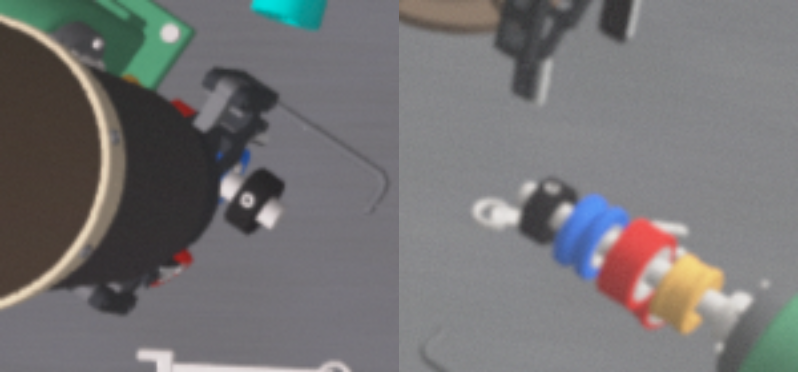

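The picture (left top view, right scene view) shows the fingers straddling the shaft line above the collar (255,200 left; 548,205 right), clear of everything. I go down and grip.

```bash
python3 -m crank '[[[-0.001,0,0.06],[0,0,0],1],[[-0.001,0,0.1167],[0,0,0],1],[[-0.001,0,0.1167],[0,0,0],1],[[-0.001,0,0.1167],[0,0,0],1],[[-0.001,0,0.1167],[0,0,0],1]]' 40; python3 go.py; python3 -m crank '[[[0,0,0],[0,0,0],0.2],[[0,0,0],[0,0,0],0.2],[[0,0,0],[0,0,0],0.2],[[0,0,0],[0,0,0],0.2],[[0,0,0],[0,0,0],0.2],[[0,0,0],[0,0,0],0.2],[[0,0,0],[0,0,0],0.2],[[0,0,0],[0,0,0],0.2]]' 40; python3 go.py
```

```text
clock: 4.18
eef_pos: [515.7, 103.2, 126.1]
ee_rot: [-0.472, 0.881, -0.0, 0.002]
force: [-0.3, -0.7, 1.0]
grip_width: 85.1
gripper_force: 0.0
t 4.17 pos [515.7 103.2 126.1] yaw -123.6 F [-0.3 -0.7  1. ] w 85.1 gf 0.0
clock: 5.18
eef_pos: [514.5, 102.6, 124.4]
ee_rot: [-0.472, 0.881, -0.0, 0.001]
force: [-1.8, 0.1, 6.3]
grip_width: 44.8
gripper_force: 40.1
t 5.17 pos [514.5 102.6 124.4] yaw -123.6 F [-1.8  0.1  6.3] w 44.8 gf 40.1
```

```bash
python3 -m crank '[[[0,0,-0.0015],[0,0,0],0.2],[[0,0,-0.003],[0,0,0],0.2],[[0,0,-0.003],[0,0,0],0.2],[[0,0,-0.003],[0,0,0],0.2]]' 40; python3 go.py; python3 -m crank '[[[0.01,0,0],[0,0,0],0.2],[[0.02,0,0],[0,0,0],0.2],[[0.02,0,0],[0,0,0],0.2]]' 40; python3 go.py
```

```text
clock: 5.68
eef_pos: [513.9, 102.4, 126.3]
ee_rot: [-0.472, 0.882, 0.0, -0.0]
force: [-1.1, 0.5, -2.8]
grip_width: 44.3
gripper_force: 41.0
t 5.67 pos [513.9 102.4 126.3] yaw -123.7 F [-1.1  0.5 -2.8] w 44.3 gf 41.0
clock: 6.05
eef_pos: [502.3, 85.0, 126.6]
ee_rot: [-0.472, 0.882, 0.0, -0.0]
force: [-0.1, -0.3, -1.2]
grip_width: 44.9
gripper_force: 41.0
t 6.05 pos [502.3  85.  126.6] yaw -123.7 F [-0.1 -0.3 -1.2] w 44.9 gf 41.0
```

```bash
python3 -m crank '[[[0.02,0,0],[0,0,0],0.2],[[0.04,0,0],[0,0,0],0.2],[[0.05,0,0],[0,0,0],0.2],[[0.05,0,-0.03],[0,0,0],0.2],[[0.05,0,-0.03],[0,0,0],0.2]]' 40; python3 go.py 630.7,-83.9,150,272.5 630.7,-83.9,60,272.5
python3 - <<'E'
from h import *
a,_=bot.grab_frame("top"); b,_=bot.grab_frame("scene")
cv2.imwrite("pics/up2.png",np.hstack([cv2.resize(x,None,fx=2.66,fy=2.66) for x in (a[190:330,150:300],b[110:250,330:480])]))
E
```

```text
clock: 6.68
eef_pos: [476.6, 44.3, 158.7]
ee_rot: [-0.472, 0.882, -0.0, 0.002]
force: [0.6, 0.1, -1.5]
grip_width: 44.8
gripper_force: 41.6
t 6.67 pos [476.6  44.3 158.7] yaw -123.7 F [ 0.6  0.1 -1.5] w 44.8 gf 41.6
630.7,-83.9,150,272.5 -> [ 0.0213 -0.1993  0.0092] [ -0.2   0.2 -36.2]
630.7,-83.9,60,272.5 -> [ 0.0217 -0.199   0.0992] [ -0.2   0.2 -36.2]
```

View pics/up2.png

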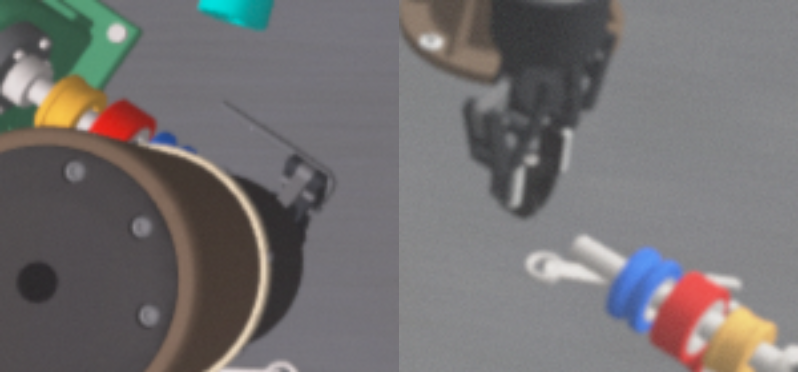

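The shaft end is bare at (585,245) and the collar sits square between the fingers at (530,180). On to the black block.

```bash
python3 -m crank '[[[0.0213,-0.1993,0.009],[0,0,-36.2],0.2],[[0.0213,-0.1993,0.009],[0,0,-36.2],0.2],[[0.0213,-0.1993,0.009],[0,0,-36.2],0.2],[[0.0213,-0.1993,0.009],[0,0,-36.2],0.2],[[0.0213,-0.1993,0.009],[0,0,-36.2],0.2],[[0.0213,-0.1993,0.05],[0,0,-36.2],0.2],[[0.0213,-0.1993,0.099],[0,0,-36.2],0.2],[[0.0213,-0.1993,0.099],[0,0,-36.2],0.2],[[0.0213,-0.1993,0.099],[0,0,-36.2],0.2],[[0.0213,-0.1993,0.099],[0,0,-36.2],0.2]]' 40; python3 go.py 630.7,-83.9,44,272.5
python3 - <<'E'
from h import *
b,_=bot.grab_frame("scene")
cv2.imwrite("pics/up3.png",cv2.resize(b[190:330,230:380],None,fx=4,fy=4))
E
```

```text
clock: 8.02
eef_pos: [630.8, -83.6, 59.9]
ee_rot: [0.723, -0.691, 0.001, -0.001]
force: [0.1, 0.7, -1.2]
grip_width: 44.8
gripper_force: 42.0
t 8.03 pos [630.8 -83.6  59.9] yaw -87.4 F [ 0.1  0.7 -1.2] w 44.8 gf 42.0
630.7,-83.9,44,272.5 -> [0.0003 0.0002 0.0159] [-0.2  0.   0.1]
```

View pics/up3.png

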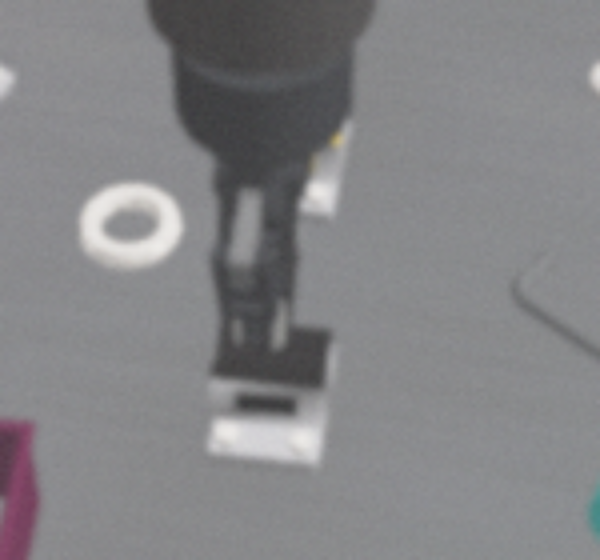

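```bash
python3 - <<'E'
from h import *
q=np.array([[630.8,-83.6,60],[630.8,-83.6,83],[630.7,-83.9,45],[648,-57,45],[648,-111,45]])
print(((proj("scene",q)-[230,190])*4).round())
b,d=bot.grab_frame("scene")
m=np.zeros(d.shape,bool); m[240:290,275:320]=1
P=cloud("scene",d,m); f=P[(P[:,2]>53)&(P[:,2]<110)&(P[:,0]>600)]
for lo in (53,65,80,95):
    g=f[(f[:,2]>lo)&(f[:,2]<lo+14)]
    if len(g): print(lo,len(g),np.percentile(g,[3,50,97],axis=0).round(1).tolist())
E
```

```text
[[270. 329.]
 [269. 297.]
 [270. 349.]
 [319. 385.]
 [207. 369.]]
53 2 [[624.5, -76.2, 62.4], [630.0, -76.1, 62.8], [635.5, -75.9, 63.2]]
65 24 [[613.4, -90.0, 68.0], [625.1, -76.7, 72.2], [653.2, -75.1, 78.4]]
80 31 [[608.7, -93.3, 80.8], [658.1, -76.9, 91.0], [665.6, -73.2, 93.3]]
95 71 [[606.8, -94.1, 95.6], [665.1, -78.7, 101.4], [668.4, -73.0, 108.5]]
```

The finger pads span y −95 to −73 over the block, so they are centred on it. Lowering.

```bash
python3 -m crank '[[[-0.001,0,0.008],[0,0,0],0.2],[[-0.001,0,0.016],[0,0,0],0.2],[[-0.001,0,0.016],[0,0,0],0.2],[[-0.001,0,0.016],[0,0,0],0.2]]' 40; python3 go.py; python3 -m crank '[[[0,0,0.001],[0,0,0],0.2],[[0,0,0.002],[0,0,0],0.2],[[0,0,0.002],[0,0,0],0.2]]' 40; python3 go.py;
```

```text
clock: 8.62
eef_pos: [629.2, -83.1, 41.3]
ee_rot: [0.723, -0.691, -0.0, 0.0]
force: [-0.9, -0.2, -1.0]
grip_width: 44.7
gripper_force: 42.0
t 8.62 pos [629.2 -83.1  41.3] yaw -87.5 F [-0.9 -0.2 -1. ] w 44.7 gf 42.0
clock: 9.0
eef_pos: [629.3, -83.0, 39.5]
ee_rot: [0.723, -0.691, -0.0, 0.0]
force: [-0.3, -0.3, -1.1]
grip_width: 44.6
gripper_force: 42.0
t 9.0 pos [629.3 -83.   39.5] yaw -87.5 F [-0.3 -0.3 -1.1] w 44.6 gf 42.0
```

```bash
for i in 1 2 3 4; do python3 -m crank '[[[0,0,0.001],[0,0,0],0.2],[[0,0,0.001],[0,0,0],0.2]]' 40 >/dev/null; python3 go.py; done
```

```text
t 9.25 pos [629.8 -83.   38.9] yaw -87.5 F [ 1.1 -0.3  1.3] w 44.6 gf 42.3
t 9.5 pos [630.3 -83.   38.7] yaw -87.4 F [-0.   0.   5.8] w 44.6 gf 42.8
t 9.75 pos [630.4 -83.1  38.6] yaw -87.4 F [-3.4  0.9 13.3] w 44.7 gf 43.5
t 10.0 pos [630.4 -83.1  38.5] yaw -87.4 F [-5.7  1.4 19. ] w 44.8 gf 44.1
```

```bash
python3 -m crank '[[[0,0,-0.002],[0,0,0],0.2],[[0,0,-0.003],[0,0,0],0.2],[[0,0,-0.003],[0,0,0],0.55],[[0,0,-0.003],[0,0,0],0.65],[[0,0,-0.003],[0,0,0],0.8],[[0,0,-0.003],[0,0,0],0.8],[[0,0,-0.003],[0,0,0],0.8],[[0,0,-0.003],[0,0,0],0.8]]' 40; python3 go.py; python3 -m crank '[[[0,0,-0.03],[0,0,0],0.9],[[0,0,-0.08],[0,0,0],1],[[0,0,-0.14],[0,0,0],1],[[0,0,-0.18],[0,0,0],1],[[0,0,-0.19],[0,0,0],1],[[0,0,-0.19],[0,0,0],1]]' 40;  python3 go.py 533.8,132.5,235,236.35
```

```text
clock: 11.0
eef_pos: [629.3, -83.0, 38.5]
ee_rot: [0.723, -0.691, -0.0, 0.0]
force: [-0.3, 0.1, -0.4]
grip_width: 68.5
gripper_force: 0.0
t 11.0 pos [629.3 -83.   38.5] yaw -87.5 F [-0.3  0.1 -0.4] w 68.5 gf 0.0
clock: 11.75
eef_pos: [629.3, -82.8, 228.8]
ee_rot: [0.723, -0.691, 0.0, -0.0]
force: [0.4, -0.5, -0.6]
grip_width: 85.3
gripper_force: 0.0
t 11.75 pos [629.3 -82.8 228.8] yaw -87.5 F [ 0.4 -0.5 -0.6] w 85.3 gf 0.0
533.8,132.5,235,236.35 -> [-0.2194  0.0859 -0.0062] [-0.   0.  36.2]
```

```bash
python3 -m crank '[[[-0.2194,0.0859,-0.006],[0,0,36.2],1],[[-0.2194,0.0859,-0.006],[0,0,36.2],1],[[-0.2194,0.0859,-0.006],[0,0,36.2],1],[[-0.2194,0.0859,-0.006],[0,0,36.2],1],[[-0.2194,0.0859,-0.006],[0,0,36.2],1],[[-0.2194,0.0859,-0.006],[0,0,36.2],1],[[-0.2194,0.0859,-0.006],[0,0,36.2],1]]' 40;  python3 go.py 533.8,132.5,124,236.35
python3 - <<'E'
from h import *
a,_=bot.grab_frame("top"); b,_=bot.grab_frame("scene")
cv2.imwrite("pics/up4.png",np.hstack([cv2.resize(x,(400,400)) for x in (a[175:255,285:365],b[245:325,255:335])]))
E
```

```text
clock: 12.62
eef_pos: [533.8, 131.3, 233.6]
ee_rot: [-0.472, 0.882, -0.0, -0.001]
force: [0.2, -0.3, -0.4]
grip_width: 85.7
gripper_force: 0.0
t 12.62 pos [533.8 131.3 233.6] yaw -123.7 F [ 0.2 -0.3 -0.4] w 85.7 gf 0.0
533.8,132.5,124,236.35 -> [-0.0011  0.0006  0.1096] [ 0.  -0.1 -0.1]
```

View pics/up4.png

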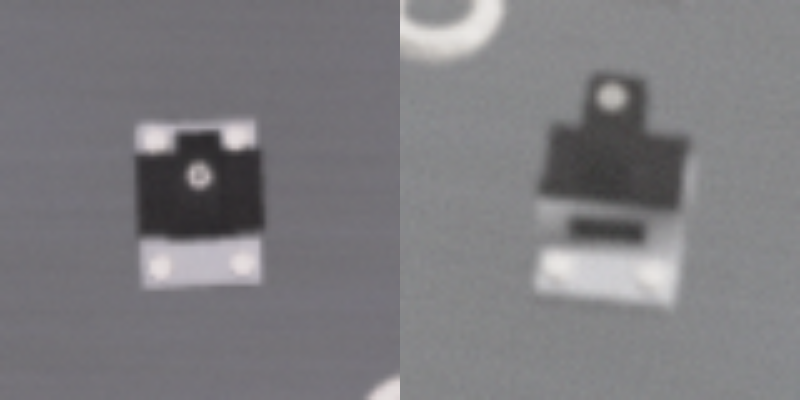

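The collar is seated upright at mid-V: centre at (198,185) against the block's 137–263 in the left view, and (613,105) in the right view. Next is the blue roll.

```bash
python3 -m crank '[[[-0.0011,0,0.06],[0,0,0],1],[[-0.0011,0,0.11],[0,0,0],1],[[-0.0011,0,0.11],[0,0,0],1],[[-0.0011,0,0.11],[0,0,0],1],[[-0.0011,0,0.11],[0,0,0],0.3],[[-0.0011,0,0.11],[0,0,0],0.3],[[-0.0011,0,0.11],[0,0,0],0.3],[[-0.0011,0,0.11],[0,0,0],0.3],[[-0.0011,0,0.11],[0,0,0],0.3],[[-0.0011,0,0.11],[0,0,0],0.3],[[-0.0011,0,0.11],[0,0,0],0.3]]' 40; python3 go.py;python3 -m crank '[[[0,0,-0.0015],[0,0,0],0.3],[[0,0,-0.003],[0,0,0],0.3],[[0,0,-0.003],[0,0,0],0.3],[[0,0,-0.003],[0,0,0],0.3]]' 40; python3 go.py
```

```text
clock: 14.1
eef_pos: [535.3, 133.8, 126.6]
ee_rot: [-0.472, 0.881, -0.0, 0.002]
force: [-2.2, 0.2, 7.3]
grip_width: 52.3
gripper_force: 40.7
t 14.1 pos [535.3 133.8 126.6] yaw -123.6 F [-2.2  0.2  7.3] w 52.3 gf 40.7
clock: 14.6
eef_pos: [534.3, 133.3, 127.4]
ee_rot: [-0.472, 0.882, 0.0, -0.0]
force: [0.3, 0.1, -1.3]
grip_width: 52.2
gripper_force: 41.9
t 14.6 pos [534.3 133.3 127.4] yaw -123.7 F [ 0.3  0.1 -1.3] w 52.2 gf 41.9
```

```bash
python3 -m crank '[[[0.01,0,0],[0,0,0],0.3],[[0.025,0,0],[0,0,0],0.3],[[0.04,0,0],[0,0,0],0.3],[[0.05,0,0],[0,0,0],0.3]]' 40; python3 go.py; python3 -m crank '[[[0.015,0,0],[0,0,0],0.3],[[0.03,0,0],[0,0,0],0.3],[[0.042,0,0],[0,0,0],0.3],[[0.042,0,0],[0,0,0],0.3],[[0.042,0,-0.03],[0,0,0],0.3],[[0.042,0,-0.03],[0,0,0],0.3]]' 40; python3 go.py 575.3,-306.6,150,273.3 575.3,-306.6,60,273.3
```

```text
clock: 15.1
eef_pos: [505.9, 90.5, 127.6]
ee_rot: [-0.472, 0.882, 0.0, 0.0]
force: [1.0, -0.1, -0.8]
grip_width: 52.4
gripper_force: 41.9
t 15.1 pos [505.9  90.5 127.6] yaw -123.7 F [ 1.  -0.1 -0.8] w 52.4 gf 41.9
clock: 15.85
eef_pos: [485.2, 57.6, 159.6]
ee_rot: [-0.472, 0.881, -0.0, 0.002]
force: [0.6, -0.2, -1.8]
grip_width: 52.3
gripper_force: 42.5
t 15.85 pos [485.2  57.6 159.6] yaw -123.6 F [ 0.6 -0.2 -1.8] w 52.3 gf 42.5
575.3,-306.6,150,273.3 -> [ 0.2533 -0.2767  0.0094] [ -0.2   0.1 -36.9]
575.3,-306.6,60,273.3 -> [ 0.2536 -0.2765  0.0994] [ -0.2   0.1 -36.9]
```

```bash
python3 -m crank '[[[0.253,-0.277,0.005],[0,0,-36.9],0.3],[[0.253,-0.277,0.005],[0,0,-36.9],0.3],[[0.253,-0.277,0.005],[0,0,-36.9],0.3],[[0.253,-0.277,0.005],[0,0,-36.9],0.3],[[0.253,-0.277,0.005],[0,0,-36.9],0.3],[[0.253,-0.277,0.005],[0,0,-36.9],0.3],[[0.253,-0.277,0.005],[0,0,-36.9],0.3],[[0.253,-0.277,0.005],[0,0,-36.9],0.3],[[0.253,-0.277,0.055],[0,0,-36.9],0.3],[[0.253,-0.277,0.1],[0,0,-36.9],0.3],[[0.253,-0.277,0.1],[0,0,-36.9],0.3],[[0.253,-0.277,0.1],[0,0,-36.9],0.3],[[0.253,-0.277,0.1],[0,0,-36.9],0.3]]' 40; python3 go.py 574.5,-306.4,46,273.3
```

```text
clock: 17.48
eef_pos: [575.3, -307.5, 59.9]
ee_rot: [0.727, -0.687, 0.002, -0.001]
force: [-0.4, 0.0, -0.1]
grip_width: 52.3
gripper_force: 42.7
t 17.48 pos [ 575.3 -307.5   59.9] yaw -86.7 F [-0.4  0.  -0.1] w 52.3 gf 42.7
574.5,-306.4,46,273.3 -> [-0.0012  0.0008  0.0139] [-0.2 -0.1 -0. ]
```

```bash
python3 -m crank '[[[-0.001,0,0.006],[0,0,0],0.3],[[-0.001,0,0.012],[0,0,0],0.3],[[-0.001,0,0.012],[0,0,0],0.3],[[-0.001,0,0.012],[0,0,0],0.3]]' 40 >/dev/null; python3 go.py; for i in 1 2 3 4; do python3 -m crank '[[[0,0,0.001],[0,0,0],0.3],[[0,0,0.001],[0,0,0],0.3]]' 40 >/dev/null; python3 go.py; done
```

```text
t 17.98 pos [ 574.3 -306.4   45.8] yaw -86.8 F [ 1.9  1.3 -0.1] w 52.4 gf 43.0
t 18.23 pos [ 574.5 -306.6   45.6] yaw -86.7 F [0.2 1.1 6.8] w 52.2 gf 43.6
t 18.48 pos [ 574.7 -306.7   45.4] yaw -86.7 F [-2.1  3.4 12.4] w 52.0 gf 44.2
t 18.73 pos [ 574.8 -306.8   45.3] yaw -86.7 F [-2.8  3.5 18.5] w 52.1 gf 44.8
t 18.98 pos [ 574.8 -306.8   45.3] yaw -86.7 F [-4.6  5.4 24.8] w 52.4 gf 45.5
```

```bash
python3 -m crank '[[[0,0,-0.003],[0,0,0],0.3],[[0,0,-0.004],[0,0,0],0.3],[[0,0,-0.004],[0,0,0],0.64],[[0,0,-0.004],[0,0,0],0.72],[[0,0,-0.004],[0,0,0],0.85],[[0,0,-0.004],[0,0,0],0.85],[[0,0,-0.004],[0,0,0],0.85],[[0,0,-0.004],[0,0,0],0.85]]' 40; python3 go.py; python3 -m crank '[[[0,0,-0.03],[0,0,0],0.9],[[0,0,-0.08],[0,0,0],1],[[0,0,-0.14],[0,0,0],1],[[0,0,-0.18],[0,0,0],1],[[0,0,-0.19],[0,0,0],1],[[0,0,-0.19],[0,0,0],1]]' 40;  python3 go.py 554.8,164,240,236.35
```

```text
clock: 19.98
eef_pos: [573.6, -306.4, 45.5]
ee_rot: [0.727, -0.687, -0.0, 0.0]
force: [-0.2, -1.0, 0.5]
grip_width: 72.5
gripper_force: 0.0
t 19.98 pos [ 573.6 -306.4   45.5] yaw -86.8 F [-0.2 -1.   0.5] w 72.5 gf 0.0
clock: 20.72
eef_pos: [573.7, -306.2, 235.7]
ee_rot: [0.727, -0.687, 0.0, -0.0]
force: [-0.2, 0.1, -0.8]
grip_width: 85.6
gripper_force: 0.0
t 20.73 pos [ 573.7 -306.2  235.7] yaw -86.8 F [-0.2  0.1 -0.8] w 85.6 gf 0.0
554.8,164,240,236.35 -> [-0.4706 -0.0077 -0.0042] [-0.   0.  36.9]
```

```bash
python3 -m crank '[[[-0.4706,-0.0077,-0.004],[0,0,36.9],1],[[-0.4706,-0.0077,-0.004],[0,0,36.9],1],[[-0.4706,-0.0077,-0.004],[0,0,36.9],1],[[-0.4706,-0.0077,-0.004],[0,0,36.9],1],[[-0.4706,-0.0077,-0.004],[0,0,36.9],1],[[-0.4706,-0.0077,-0.004],[0,0,36.9],1],[[-0.4706,-0.0077,-0.004],[0,0,36.9],1],[[-0.4706,-0.0077,-0.004],[0,0,36.9],1],[[-0.4706,-0.0077,-0.004],[0,0,36.9],1],[[-0.4706,-0.0077,-0.004],[0,0,36.9],1],[[-0.4706,-0.0077,-0.004],[0,0,36.9],1],[[-0.4706,-0.0077,-0.004],[0,0,36.9],1]]' 40;  python3 go.py 554.8,164,126,236.35
python3 - <<'E'
from h import *
a,_=bot.grab_frame("top"); b,_=bot.grab_frame("scene")
cv2.imwrite("pics/up5.png",np.hstack([cv2.resize(x,(400,400)) for x in (a[195:295,385:485],b[205:305,150:250])]))
E
```

```text
clock: 22.22
eef_pos: [554.8, 162.9, 239.4]
ee_rot: [-0.471, 0.882, -0.0, -0.0]
force: [-0.3, -0.0, 0.5]
grip_width: 84.9
gripper_force: 0.0
t 22.23 pos [554.8 162.9 239.4] yaw -123.7 F [-0.3 -0.   0.5] w 84.9 gf 0.0
554.8,164,126,236.35 -> [-0.001   0.0006  0.1134] [ 0.  -0.  -0.1]
```

View pics/up5.png

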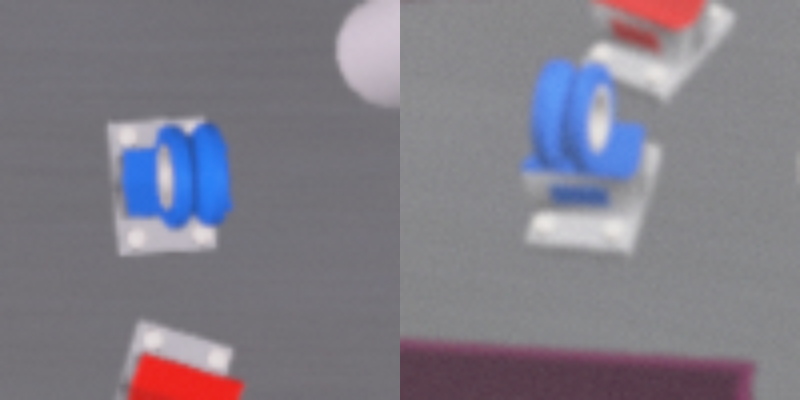

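The blue roll sits in its V at (195,175) left and (572,115) right. The sideways offset matches parallax; I'll check it by depth later. Next is the red roll.

```bash
python3 -m crank '[[[-0.001,0,0.06],[0,0,0],1],[[-0.001,0,0.112],[0,0,0],1],[[-0.001,0,0.112],[0,0,0],1],[[-0.001,0,0.112],[0,0,0],1],[[-0.001,0,0.112],[0,0,0],0.3],[[-0.001,0,0.112],[0,0,0],0.3],[[-0.001,0,0.112],[0,0,0],0.3],[[-0.001,0,0.112],[0,0,0],0.3],[[-0.001,0,0.112],[0,0,0],0.3],[[-0.001,0,0.112],[0,0,0],0.3],[[-0.001,0,0.112],[0,0,0],0.3]]' 40; python3 go.py;python3 -m crank '[[[0,0,-0.0015],[0,0,0],0.3],[[0,0,-0.003],[0,0,0],0.3],[[0,0,-0.003],[0,0,0],0.3],[[0,0,-0.003],[0,0,0],0.3]]' 40; python3 go.py
python3 - <<'E'
from h import *
t,d=bot.grab_frame("top")
for k in ("forming_roll","collar","blue_block"):
  for cam in ("top",):
    for r in bot.cut_out(cam,k):
        P=cloud(cam,d,r["pixels"]); P=P[P[:,2]>30]
        if len(P): print(k,round(r["conf"],2),np.percentile(P,[3,50,97],axis=0).round(0).tolist())
E
```

```text
clock: 23.7
eef_pos: [556.4, 165.4, 130.2]
ee_rot: [-0.472, 0.881, -0.0, 0.002]
force: [-2.4, -0.3, 10.1]
grip_width: 54.8
gripper_force: 45.2
t 23.7 pos [556.4 165.4 130.2] yaw -123.6 F [-2.4 -0.3 10.1] w 54.8 gf 45.2
clock: 24.2
eef_pos: [555.1, 164.7, 130.4]
ee_rot: [-0.472, 0.882, -0.0, -0.0]
force: [-1.0, -0.3, 0.1]
grip_width: 54.8
gripper_force: 44.9
t 24.2 pos [555.1 164.7 130.4] yaw -123.7 F [-1.  -0.3  0.1] w 54.8 gf 44.9
forming_roll 0.87 [[550.0, -319.0, 52.0], [572.0, -304.0, 86.0], [597.0, -293.0, 95.0]]
forming_roll 0.69 [[607.0, -93.0, 69.0], [625.0, -83.0, 82.0], [650.0, -74.0, 87.0]]
collar 0.55 [[608.0, -93.0, 69.0], [627.0, -83.0, 82.0], [648.0, -74.0, 87.0]]
blue_block 0.62 [[554.0, -295.0, 31.0], [572.0, -286.0, 40.0], [590.0, -278.0, 48.0]]
blue_block 0.21 [[526.0, 138.0, 134.0], [552.0, 154.0, 168.0], [571.0, 173.0, 179.0]]
```

Depth confirms both placings: collar y −83.5 and blue roll y −306, each at its block's middle. The red roll's weight is still partly on the shaft, so I lift 1 mm more and pull.

```bash
python3 -m crank '[[[0,0,-0.001],[0,0,0],0.3],[[0,0,-0.001],[0,0,0],0.3]]' 45 >/dev/null;python3 go.py;  python3 -m crank '[[[0.01,0,0],[0,0,0],0.3],[[0.025,0,0],[0,0,0],0.3],[[0.04,0,0],[0,0,0],0.3],[[0.05,0,0],[0,0,0],0.3]]' 45 >/dev/null; python3 go.py; python3 -m crank '[[[0.015,0,0],[0,0,0],0.3],[[0.035,0,0],[0,0,0],0.3],[[0.055,0,0],[0,0,0],0.3],[[0.078,0,0],[0,0,0],0.3],[[0.078,0,0],[0,0,0],0.3],[[0.078,0,-0.03],[0,0,0],0.3],[[0.078,0,-0.03],[0,0,0],0.3]]' 45 >/dev/null; python3 go.py 458.3,-307.8,160,253 458.3,-307.8,65,253
```

```text
t 24.65 pos [555.4 164.8 131.4] yaw -123.7 F [-0.3  0.9 -0.6] w 53.4 gf 41.2
t 25.15 pos [526.5 121.8 131.5] yaw -123.7 F [ 0.8  0.8 -2.1] w 53.3 gf 40.6
t 26.02 pos [485.9  58.6 163.6] yaw -123.6 F [ 0.  -0.1 -2.5] w 53.1 gf 40.5
458.3,-307.8,160,253 -> [ 0.3203 -0.18    0.0029] [ -0.2   0.2 -16.6]
458.3,-307.8,65,253 -> [ 0.3206 -0.1798  0.0979] [ -0.2   0.2 -16.6]
```

The opening shrinks slowly (54.8 → 53.1 mm), so I check the hold.

```bash
python3 - <<'E'
from h import *
b,d=bot.grab_frame("scene"); print(bot.state()["grip_width"],proj("scene",[486,58,163]))
cv2.imwrite("pics/up6.png",cv2.resize(b[100:240,310:480],None,fx=4,fy=4,interpolation=cv2.INTER_CUBIC))
for r in bot.cut_out("scene","pressure_roll"):
    P=cloud("scene",d,r["pixels"]); print(round(r["conf"],2),np.percentile(P,[3,50,97],axis=0).round(0).tolist())
E
```

```text
52.53602175001832 [384.40358787 190.26364135]
0.94 [[465.0, 35.0, 158.0], [495.0, 60.0, 185.0], [516.0, 79.0, 210.0]]
0.8 [[667.0, 78.0, 8.0], [688.0, 104.0, 45.0], [698.0, 129.0, 59.0]]
0.5 [[467.0, 182.0, 10.0], [477.0, 189.0, 27.0], [484.0, 199.0, 38.0]]
```

View pics/up6.png

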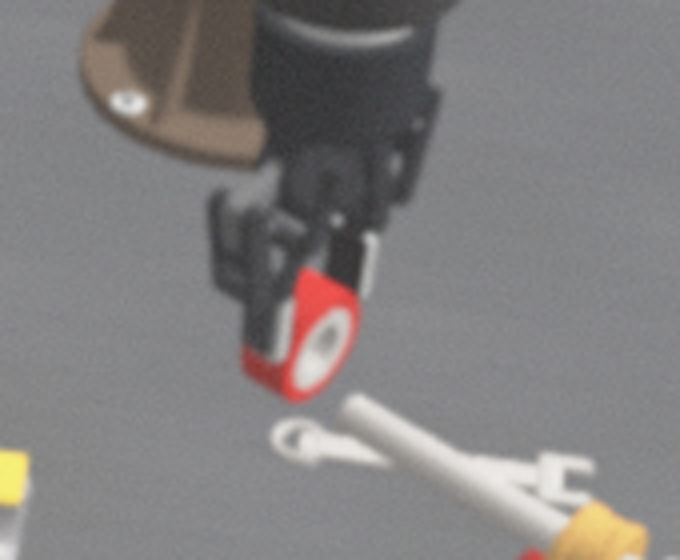

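The red roll is off the shaft and held square between the pads (roll at (305,335) in the crop, bare shaft end at (355,405)). The drift in width fits soft urethane plus noise. On to the red block.

```bash
python3 -m crank '[[[0.3203,-0.18,0.003],[0,0,-16.6],0.3],[[0.3203,-0.18,0.003],[0,0,-16.6],0.3],[[0.3203,-0.18,0.003],[0,0,-16.6],0.3],[[0.3203,-0.18,0.003],[0,0,-16.6],0.3],[[0.3203,-0.18,0.003],[0,0,-16.6],0.3],[[0.3203,-0.18,0.003],[0,0,-16.6],0.3],[[0.3203,-0.18,0.003],[0,0,-16.6],0.3],[[0.3203,-0.18,0.003],[0,0,-16.6],0.3],[[0.3203,-0.18,0.05],[0,0,-16.6],0.3],[[0.3203,-0.18,0.098],[0,0,-16.6],0.3],[[0.3203,-0.18,0.098],[0,0,-16.6],0.3],[[0.3203,-0.18,0.098],[0,0,-16.6],0.3],[[0.3203,-0.18,0.098],[0,0,-16.6],0.3]]' 45 >/dev/null; python3 go.py 458.3,-307.8,55,253
```

```text
t 27.75 pos [ 458.2 -308.2   65.6] yaw -107.0 F [-0.1  0.5 -1.9] w 53.5 gf 41.7
458.3,-307.8,55,253 -> [-0.0004  0.0001  0.0106] [-0.2 -0.   0. ]
```

```bash
python3 -m crank '[[[-0.0004,0,0.006],[0,0,0],0.3],[[-0.0004,0,0.011],[0,0,0],0.3],[[-0.0004,0,0.011],[0,0,0],0.3],[[-0.0004,0,0.011],[0,0,0],0.3]]' 45 >/dev/null; python3 go.py; for i in 1 2 3 4; do python3 -m crank '[[[0,0,0.001],[0,0,0],0.3],[[0,0,0.001],[0,0,0],0.3]]' 45 >/dev/null; python3 go.py; done
```

```text
t 28.25 pos [ 457.9 -308.2   53.2] yaw -107.0 F [1.8 0.1 5.8] w 52.8 gf 44.1
t 28.5 pos [ 458.1 -308.4   53. ] yaw -107.0 F [-0.1  0.6 11.1] w 52.9 gf 46.8
t 28.75 pos [ 458.3 -308.6   52.8] yaw -107.0 F [-2.3  3.  19.2] w 53.0 gf 49.6
t 29.0 pos [ 458.3 -308.7   52.7] yaw -107.0 F [-3.5  4.9 27.1] w 53.2 gf 52.8
t 29.25 pos [ 458.4 -308.8   52.6] yaw -107.0 F [-6.6  6.  35.9] w 53.3 gf 56.0
```

```bash
python3 -m crank '[[[0,0,-0.003],[0,0,0],0.3],[[0,0,-0.0045],[0,0,0],0.3],[[0,0,-0.0045],[0,0,0],0.66],[[0,0,-0.0045],[0,0,0],0.74],[[0,0,-0.0045],[0,0,0],0.9],[[0,0,-0.0045],[0,0,0],0.9],[[0,0,-0.0045],[0,0,0],0.9],[[0,0,-0.0045],[0,0,0],0.9]]' 45 >/dev/null; python3 go.py; python3 -m crank '[[[0,0,-0.03],[0,0,0],0.95],[[0,0,-0.08],[0,0,0],1],[[0,0,-0.14],[0,0,0],1],[[0,0,-0.18],[0,0,0],1],[[0,0,-0.19],[0,0,0],1],[[0,0,-0.19],[0,0,0],1]]' 45 >/dev/null;  python3 go.py 575.3,195,245,236.35
```

```text
t 30.25 pos [ 456.7 -307.7   53. ] yaw -107.1 F [ 0.5 -0.1  0.1] w 76.8 gf 0.0
t 31.0 pos [ 456.8 -307.7  243.1] yaw -107.1 F [ 0.  -0.2 -0.6] w 85.3 gf 0.0
575.3,195,245,236.35 -> [-0.5153  0.0342 -0.0017] [-0.   0.  16.6]
```

```bash
python3 -m crank '[[[-0.515,0.034,-0.002],[0,0,16.6],1],[[-0.515,0.034,-0.002],[0,0,16.6],1],[[-0.515,0.034,-0.002],[0,0,16.6],1],[[-0.515,0.034,-0.002],[0,0,16.6],1],[[-0.515,0.034,-0.002],[0,0,16.6],1],[[-0.515,0.034,-0.002],[0,0,16.6],1],[[-0.515,0.034,-0.002],[0,0,16.6],1],[[-0.515,0.034,-0.002],[0,0,16.6],1],[[-0.515,0.034,-0.002],[0,0,16.6],1],[[-0.515,0.034,-0.002],[0,0,16.6],1],[[-0.515,0.034,-0.002],[0,0,16.6],1],[[-0.515,0.034,-0.002],[0,0,16.6],1]]' 45 >/dev/null;  python3 go.py 574.8,194.1,180,236.35 574.8,194.1,130,236.35
python3 - <<'E'
from h import *
a,da=bot.grab_frame("top"); b,d=bot.grab_frame("scene")
cv2.imwrite("pics/up7.png",np.hstack([cv2.resize(x,(400,400)) for x in (a[245:345,385:485],b[110:250,380:520])]))
bot.grab_frame("top")
for k in ("pressure_roll","spacer"):
  for r in bot.cut_out("top",k):
    P=cloud("top",da,r["pixels"]); P=P[P[:,2]>30]
    if len(P): print(k,round(r["conf"],2),np.percentile(P,[3,50,97],axis=0).round(0).tolist())
E
```

```text
t 32.5 pos [575.2 193.3 245. ] yaw -123.7 F [ 0.7 -0.5  0.1] w 85.8 gf 0.0
574.8,194.1,180,236.35 -> [-0.0005  0.0007  0.065 ] [ 0.  -0.  -0.1]
574.8,194.1,130,236.35 -> [-0.0005  0.0007  0.115 ] [ 0.  -0.  -0.1]
pressure_roll 0.84 [[433.0, -322.0, 57.0], [457.0, -305.0, 92.0], [482.0, -292.0, 100.0]]
pressure_roll 0.63 [[660.0, 79.0, 37.0], [675.0, 100.0, 54.0], [691.0, 128.0, 60.0]]
pressure_roll 0.47 [[452.0, 186.0, 31.0], [465.0, 200.0, 37.0], [478.0, 216.0, 42.0]]
pressure_roll 0.22 [[510.0, 97.0, 44.0], [650.0, 268.0, 161.0], [761.0, 378.0, 218.0]]
spacer 0.97 [[554.0, 177.0, 142.0], [577.0, 194.0, 167.0], [597.0, 212.0, 173.0]]
spacer 0.37 [[607.0, -95.0, 40.0], [626.0, -85.0, 82.0], [649.0, -74.0, 87.0]]
```

View pics/up7.png

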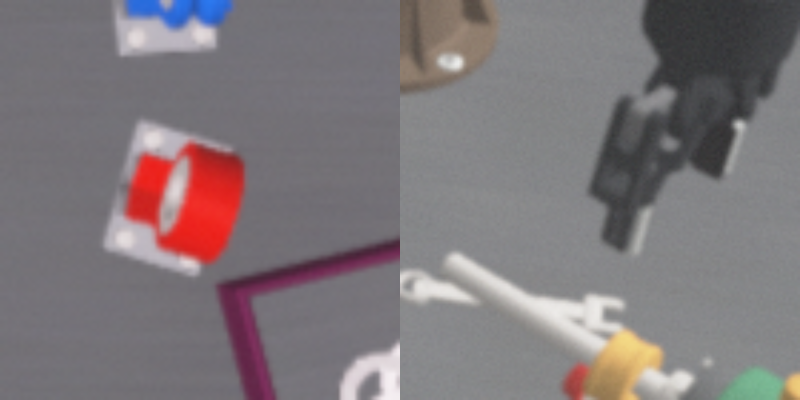

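The red roll is seated in the red V at (200,205) left, depth top about 97 and centre y −307. Right, the fingers are above the spacer (625,365). I lower in stages, watching force.

```bash
python3 -m crank '[[[-0.0005,0,0.05],[0,0,0],1],[[-0.0005,0,0.095],[0,0,0],1],[[-0.0005,0,0.095],[0,0,0],1],[[-0.0005,0,0.095],[0,0,0],1]]' 45 >/dev/null;  python3 go.py;  python3 -m crank '[[[0,0,0.01],[0,0,0],1],[[0,0,0.018],[0,0,0],1],[[0,0,0.018],[0,0,0],1]]' 45 >/dev/null;  python3 go.py;
```

```text
t 33.25 pos [576.8 195.3 151.9] yaw -123.6 F [-0.4 -0.7  0.5] w 85.4 gf 0.0
t 33.62 pos [575.3 194.8 131.5] yaw -123.7 F [-0.3  0.6  0.3] w 85.6 gf 0.0
```

```bash
python3 -m crank '[[[0,0,0.003],[0,0,0],1],[[0,0,0.003],[0,0,0],0.25],[[0,0,0.003],[0,0,0],0.25],[[0,0,0.003],[0,0,0],0.25],[[0,0,0.003],[0,0,0],0.25],[[0,0,0.003],[0,0,0],0.25],[[0,0,0.003],[0,0,0],0.25],[[0,0,0.003],[0,0,0],0.25],[[0,0,0.003],[0,0,0],0.25]]' 50 >/dev/null;  python3 go.py;  python3 -m crank '[[[0,0,-0.0015],[0,0,0],0.25],[[0,0,-0.003],[0,0,0],0.25],[[0,0,-0.003],[0,0,0],0.25],[[0,0,-0.003],[0,0,0],0.25]]' 50 >/dev/null; python3 go.py;
```

```text
t 34.75 pos [576.  195.  129.6] yaw -123.7 F [-0.9 -1.2  6.4] w 45.2 gf 50.9
t 35.25 pos [575.4 194.9 131.6] yaw -123.7 F [ 0.5  0.2 -3.7] w 45.1 gf 51.4
```

```bash
python3 -m crank '[[[0.01,0,0],[0,0,0],0.25],[[0.025,0,0],[0,0,0],0.25],[[0.04,0,0],[0,0,0],0.25],[[0.055,0,0],[0,0,0],0.25],[[0.06,0,0],[0,0,0],0.25]]' 50 >/dev/null; python3 go.py;python3 -m crank '[[[0.015,0,0],[0,0,0],0.25],[[0.03,0,0],[0,0,0],0.25],[[0.045,0,0],[0,0,0],0.25],[[0.05,0,0],[0,0,0],0.25]]' 50 >/dev/null; python3 go.py; python3 -m crank '[[[0.015,0,0],[0,0,0],0.25],[[0.035,0,0],[0,0,0],0.25],[[0.053,0,0],[0,0,0],0.25],[[0.053,0,0],[0,0,0],0.25],[[0.053,0,-0.03],[0,0,0],0.25],[[0.053,0,-0.03],[0,0,0],0.25]]' 50 >/dev/null; python3 go.py 469,-103,155,270.2 469,-103,65,270.2
```

```text
t 35.88 pos [541.7 144.  132.3] yaw -123.7 F [-0.1 -0.1 -3.2] w 45.1 gf 51.5
t 36.38 pos [514.  102.4 132.1] yaw -123.7 F [ 0.  -0.4 -3.1] w 45.4 gf 51.5
t 37.12 pos [487.   59.8 164.1] yaw -123.6 F [ 0.4  0.9 -3.2] w 45.1 gf 52.3
469,-103,155,270.2 -> [ 0.1456 -0.0752  0.0087] [ -0.2   0.2 -33.8]
469,-103,65,270.2 -> [ 0.1459 -0.075   0.0987] [ -0.2   0.2 -33.8]
```

```bash
python3 -m crank '[[[0.149,-0.0735,0.006],[0,0,-33.8],0.25],[[0.149,-0.0735,0.006],[0,0,-33.8],0.25],[[0.149,-0.0735,0.006],[0,0,-33.8],0.25],[[0.149,-0.0735,0.006],[0,0,-33.8],0.25],[[0.149,-0.0735,0.006],[0,0,-33.8],0.25],[[0.149,-0.0735,0.05],[0,0,-33.8],0.25],[[0.149,-0.0735,0.099],[0,0,-33.8],0.25],[[0.149,-0.0735,0.099],[0,0,-33.8],0.25],[[0.149,-0.0735,0.099],[0,0,-33.8],0.25],[[0.149,-0.0735,0.099],[0,0,-33.8],0.25]]' 50 >/dev/null; python3 go.py 468.8,-106.3,50,270.2
```

```text
t 38.38 pos [ 465.5 -105.1   64.9] yaw -89.8 F [-0.1 -0.1 -3.7] w 45.2 gf 53.2
468.8,-106.3,50,270.2 -> [ 0.0013 -0.0032  0.0149] [-0.2  0.  -0. ]
```

```bash
python3 -m crank '[[[0.001,-0.003,0.006],[0,0,0],0.25],[[0.001,-0.003,0.014],[0,0,0],0.25],[[0.001,-0.003,0.014],[0,0,0],0.25],[[0.001,-0.003,0.014],[0,0,0],0.25]]' 50 >/dev/null; python3 go.py; for i in 1 2 3 4; do python3 -m crank '[[[0,0,0.001],[0,0,0],0.25],[[0,0,0.001],[0,0,0],0.25]]' 50 >/dev/null; python3 go.py; done
```

```text
t 38.88 pos [ 466.8 -106.6   48.9] yaw -89.9 F [ 0.  -0.2 -2.8] w 44.8 gf 53.2
t 39.12 pos [ 466.9 -106.5   48. ] yaw -89.9 F [-0.1 -0.1 -3.4] w 45.3 gf 53.2
t 39.38 pos [ 466.8 -106.5   47. ] yaw -89.9 F [-0.7  0.4 -3. ] w 45.4 gf 53.2
t 39.62 pos [ 467.2 -106.5   46.1] yaw -89.9 F [ 0.6  0.1 -1.7] w 45.1 gf 53.4
t 39.88 pos [ 467.8 -106.4   45.6] yaw -89.8 F [ 0.1 -0.6  4.9] w 44.8 gf 54.3
```

```bash
python3 -m crank '[[[0,0,0.001],[0,0,0],0.25],[[0,0,0.002],[0,0,0],0.25],[[0,0,0.002],[0,0,0],0.25]]' 50 >/dev/null; python3 go.py; python3 -m crank '[[[0,0,-0.002],[0,0,0],0.25],[[0,0,-0.002],[0,0,0],0.56],[[0,0,-0.002],[0,0,0],0.64],[[0,0,-0.002],[0,0,0],0.8],[[0,0,-0.002],[0,0,0],0.8],[[0,0,-0.002],[0,0,0],0.8],[[0,0,-0.002],[0,0,0],0.8]]' 50 >/dev/null; python3 go.py; python3 -m crank '[[[0,0,-0.03],[0,0,0],0.9],[[0,0,-0.08],[0,0,0],1],[[0,0,-0.14],[0,0,0],1],[[0,0,-0.18],[0,0,0],1],[[0,0,-0.2],[0,0,0],1],[[0,0,-0.2],[0,0,0],1]]' 50 >/dev/null;  python3 go.py 450,100,260,270.2
```

```text
t 40.25 pos [ 468.7 -106.5   45. ] yaw -89.8 F [-2.   1.4 19.8] w 45.3 gf 56.6
t 41.12 pos [ 466.8 -106.5   45. ] yaw -89.9 F [ 0.5 -0.1  0.1] w 68.6 gf 0.0
t 41.88 pos [ 467.6 -106.4  246.6] yaw -89.9 F [-0.5  0.6 -0.4] w 85.3 gf 0.0
450,100,260,270.2 -> [-0.2065  0.0171 -0.0133] [-0.2  0.  -0.1]
```

```bash
python3 -m crank '[[[-0.2,0,-0.01],[0,0,0],1],[[-0.2,0,-0.01],[0,0,0],1],[[-0.2,0,-0.01],[0,0,0],1],[[-0.2,0,-0.01],[0,0,0],1],[[-0.2,0,-0.01],[0,0,0],1],[[-0.2,0,-0.01],[0,0,0],1]]' >/dev/null
python3 - <<'E'
from h import *
b,_=bot.grab_frame("scene"); a,d=bot.grab_frame("top")
cv2.imwrite("pics/end.png",np.hstack([cv2.resize(x,(400,400)) for x in (a[160:340,310:550][:,:].copy(),b[170:330,80:330])]))
for k in ("collar","forming_roll","pressure_roll","spacer","water_bottle"):
  for r in bot.cut_out("top",k):
    P=cloud("top",d,r["pixels"]); P=P[P[:,2]>30]
    if len(P) and r["conf"]>.4: print(k,round(r["conf"],2),np.percentile(P,[3,50,97],axis=0).round(0).tolist())
E
```

```text
collar 0.74 [[607.0, -93.0, 43.0], [627.0, -83.0, 82.0], [649.0, -72.0, 86.0]]
forming_roll 0.65 [[549.0, -319.0, 50.0], [573.0, -303.0, 86.0], [596.0, -293.0, 94.0]]
pressure_roll 0.86 [[660.0, 79.0, 36.0], [675.0, 100.0, 54.0], [691.0, 128.0, 60.0]]
pressure_roll 0.78 [[434.0, -325.0, 56.0], [459.0, -304.0, 92.0], [482.0, -291.0, 100.0]]
pressure_roll 0.53 [[619.0, -449.0, 38.0], [642.0, -422.0, 132.0], [673.0, -405.0, 201.0]]
spacer 0.74 [[446.0, -116.0, 70.0], [467.0, -104.0, 84.0], [489.0, -92.0, 89.0]]
water_bottle 0.79 [[619.0, -449.0, 38.0], [642.0, -422.0, 133.0], [672.0, -405.0, 201.0]]
```

View pics/end.png

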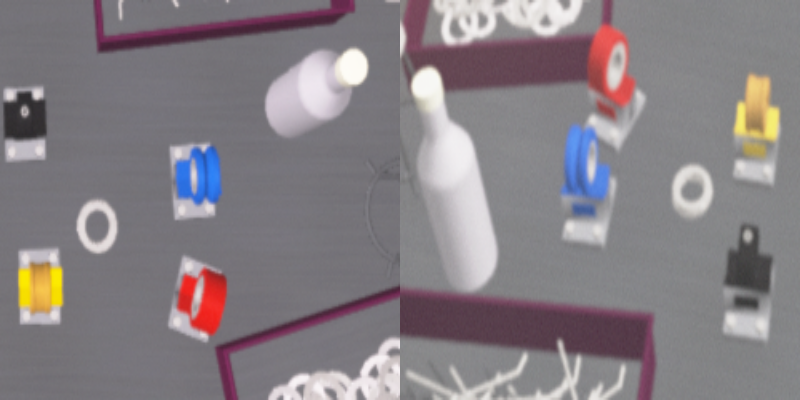

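All four parts are seated mid-block in their own V: black (25,115), blue (198,175), red (205,297) and brass (40,288) in the left view. The bottle at (310,95) has not moved, and the gripper is clear. Handing in.

```bash
python3 -c "
from cell import bot
print(bot.finish_job())"
```

```text
the job is handed in; nothing more can be done
None
```

The shaft is stripped: collar, blue roll, red roll and brass spacer came off in that order, each is seated midway in the V-block of its own colour, the bottle has not moved, and the job was handed in at about 43 s on the clock.

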